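Close the refilled tablet dispenser and hold its cap home

ROBOT

A 7-joint arm with a two-finger parallel gripper is mounted at the origin on the work surface. World frame = base frame: x ahead of the robot, y to its left, z up, the work surface at z = 0. Lengths are in m, angles in rad, forces in N, time in s.
With the tool pointing down it reaches from about 0.4 to 0.85 m from the base axis. Payload 4.5 kg.
Tool frame: the origin (TCP) lies between the finger pads; the fingertips stand 14 mm ahead of it and the grasp point (between the pads) lies 5 mm behind it; x points along the fingers, z is the direction in which the jaws open and shut, and the axes are right-handed (so a half turn about x gives the same grasp; the last joint's range is limited). The gripper opens to 88 mm and grips with 3 to 60 N. Pads are 18 mm wide; open, the fingers measure 123 mm over their backs; the gripper's body (75 mm by 187 mm) begins 45 mm behind the grasp point.
Start: joints at [-1.098, 0.689, -0.195, 1.565, 0.157, 0.902, -0.215], TCP at [0.266, 0.566, 0.253] pointing down, gripper open.
Joint ranges: [-3.01, 3.01], [-0.46, 2.08], [-1.47, 1.51], [0.13, 2.56], [-1, 4.14], [0.04, 2.09], [-2.66, 2.66]. Speed limits (rad/s): [2.57, 2.57, 3.14, 3.14, 3.14, 3.14, 3.14].

INTERFACE

Orientations are given as a unit quaternion [x, y, z, w].
In Python, from plant import r, cams gives the robot as it stands.
- The arm moves only by the tool apply_moves, never from a script. Its arguments are lists of equal length, an entry for each row: "travel": the shift along the world's x, y, z in cm, a list of three; "roll": the turn about the world's z in degrees; "gripper": the finger opening in cm, from 0 to 8.81. In form: {"travel": [[x, y, z], ...], "roll": [roll, ...], "gripper": [gripper, ...]}. A call has exactly 8 rows; each row is the pose to reach, as a shift and turn from the pose commanded when the call began; what a row does not reach only later rows make up. A row lasts 1/12 s, in which the tool goes at most 41.7 mm and 7.16 degrees, less where a joint would pass 70% of its speed; a pose out of reach is approached as far as the arm can. A call with a gripper value outside its range is refused whole. The fingers move at their own pace and stop on an object; "newtons" is the grip in N (left out, the last holds). Time passes only in rows, so rows that repeat a pose let the fingers close, or fill a call up. It gives the time, the measured TCP pose, the force and the opening at its end, in the units of the state.
- r.get_state(): the state, without advancing time (a new reading comes with each control period).
- cams.snapshot(name): name is "scene" or "side" or "wrist"; returns a dict with "image" (420x560x3 uint8, red, green, blue), "fx", "fy", "cx", "cy" (pixels), "dist" ([k1, k2, p1, p2, k3] as OpenCV has them; the pictures are not rectified), "R" (3x3) and "t" (3): a world point X has camera coordinates R X + t. Camera axes: x right, y down, z forward; pixel columns grow to the right and rows downward; lengths in m; the calibration is good to about 2 mm. A picture is of the moment at which its call begins. There is no depth.
- r.finish_job(): hands the job in, once; it reports no verdict.
The state is a dict: "clock": time; "q": joint angles; "qd": joint speeds; "joint_torque": joint torques, N m; "tool_pos": TCP position; "eef_rot": TCP orientation; "contact_force": force on the tool from outside, world axes, zero at the start; "moment": the same for the moment, N m; "opening": opening from 0.0 (shut) to 1.0 (fully open).
Only numpy, scipy, OpenCV 4.12 (cv2) and the standard library are available. Lean on these libraries where they do the work, as an engineer would, in place of code of your own. Each camera call takes 0.05 s, during which the arm holds its last target. There are 200 camera calls.

TASK

Close up the refilled laundry-tablet dispenser. First, before the cap goes on, swing its sprung advance lever all the way to the stop and let it spring back; then put the knobbed snap cap over the stud in the middle of the drum and press until it clicks, and keep pressing past the click until the cap sits fully home with its seal squeezed down. Finish while still holding the cap pressed home with the gripper (do not let go), and leave the other things on the table where they are.

Things in the scene. Friction and masses are not known exactly. Their poses are not given: they have to be found in the camera images.
- dispenser: White round drum, fixed to the table: 150 mm across, flat top (deck) 80 mm above the table, on a grey foot 170 mm across. Upright steel stud in the middle of the deck, lever at the side, six tablet pockets. Origin: centre of the underside, on the stud's axis; z up. At lever = 0 the lever points 110 degrees counter-clockwise (from above) from the x axis.
- stud_base (a point): Where the stud's axis meets the deck, 80 mm above the table. The black seal ring lies around it.
- stud_top (a point): Top of the stud, 32 mm above the deck. The stud is 24 mm across, its top 8 mm tapers to 12 mm; four sprung bumps stick out of it about 18 mm above the deck and make the click.
- lever (a joint): Advance lever of the dispenser, turning about the stud's vertical axis; 0 = rest, 0.8 rad = at its stop; grows clockwise seen from above. A spring drives it back: 1.3 N at the post at rest, about 4 N at the stop.
- lever_post (a point): Centre of the top of the lever's upright post, the part to push: 14 mm across, 115 mm from the stud's axis, top 105 mm above the table, standing on a flat arm whose top is 58 mm above the table. The gap between post and drum is 33 mm.
- seal (a joint): How far the black seal ring (48 mm across) around the stud's foot is pressed down, m. 0 = free, its top 9 mm above the deck; about 0.005 when the cap is fully home. It pushes back with 3 N at first and 10 N at 5 mm, and lifts the snapped cap back up when the push ends.
- cap: White plastic snap cap, about 80 g, 58 mm high, loose, standing on its open end. Hollow skirt 48 mm across, 33 mm high, mouth 26 mm across; above it a solid round knob 32 mm across (34 to 58 mm up) to grip, with an 8 mm shoulder around it. Origin: centre of the open underside; z up, to the knob.
- cap_top (a point): Centre of the knob's flat top, 58 mm above the cap's underside. Going on, the cap meets the bumps when its underside is 24 mm above the deck (push rises to about 10 N near 19 mm), snaps on between 17 and 11 mm with a clear drop of force, reaches the seal at 9 mm and is fully home, stopped by the stud's top, at 4 mm (this point then 62 mm above the deck). A final push of 15 to 24 N is right.
- jar_lid: White flat lid, 72 mm across and 14 mm high, lying on the table; belongs to something else, leave alone. Origin: centre of the underside.
- scoop: White open measuring cup, 60 mm across the mouth, 45 mm high; leave alone. Origin: centre of the underside.
- brush: Stain brush about 200 mm long lying behind the dispenser; leave alone. Origin near its middle, underside.
- tub: White tub, 90 mm across, 110 mm high; leave alone. Origin: centre of the underside.
There are look-alikes about, which are no part of the job. What is shaped like the cap but orange or yellow is not meant. Leave any turquoise or yellow look-alike of the dispenser alone.

How it is judged:
By the outcome, as a careful person would: the job done as asked, in the order asked, and still so for the second after the job is handed in, while the arm keeps its last pose, push and grip.
It also fails if it takes over 64 s, if anything falls off the work surface, if the arm or the gripper's body presses on something with over 40 N, if the wrist force passes 120 N, or if a joint passes its speed limit or range.

## Working session

There is one attempt and no reset: what is moved stays moved. The work goes in short steps, Python scripts to look and compute and a tool call to move; the robot and the scene stay as the last step left them, time stands still between calls to the robot, and variables do not carry over. Pictures are saved under pics/ and viewed, about 8 in all and at most 12, crops included, and the job is handed in when it is done.

Besides the shell and the picture viewer there is one more tool, called by a JSON object that holds its "name" and its "arguments". apply_moves: Moves the arm, as the interface text tells. Its arguments: {"type":"object","properties":{"travel":{"type":"array","items":{"type":"array","items":{"type":"number"}}},"roll":{"type":"array","items":{"type":"number"}},"gripper":{"type":"array","items":{"type":"number"}},"newtons":{"type":"number"}},"required":["travel","roll","gripper"]}

```bash
mkdir -p pics; ls; python3 - <<'E'
from plant import r,cams
import cv2,numpy as np
a=[]
for n in("scene","side"):
    s=cams.snapshot(n); np.savez(f"pics/{n}0.npz",**{k:np.array(v) for k,v in s.items()})
    cv2.imwrite(f"pics/{n}0.png",cv2.resize(s["image"][:,:,::-1],(800,600)))
    print(n,s["fx"],s["dist"],-np.array(s["R"]).T@s["t"])
st=r.get_state();print(st)
E
```

```text
pics
scene 382.9575685317714 [-0.07593811  0.          0.          0.          0.        ] [1.38921719 0.16422124 0.68496679]
side 476.51555426739645 [0.01652895 0.         0.         0.         0.        ] [-0.11784823 -0.60286112  0.92510728]
{'clock': 0.1, 'q': array([-1.09821758,  0.68989865, -0.19450608,  1.56623986,  0.15731561,
        0.90246723, -0.21506949]), 'qd': array([-9.15198810e-04, -9.40566741e-04,  2.97911569e-04, -2.97125630e-03,
       -4.47281452e-05,  2.13952242e-03,  1.29683726e-03]), 'joint_torque': array([-3.85545020e-03, -5.28495741e+01, -1.27201114e+00, -1.53838438e+01,
       -5.25941723e-02,  1.92897387e-03,  3.72617239e-05]), 'tool_pos': array([0.26534035, 0.56528782, 0.25199081]), 'eef_rot': array([-0.37957657,  0.5972686 ,  0.3788831 ,  0.59635514]), 'contact_force': array([ 0.31658356,  0.72766325, -0.57050827]), 'moment': array([-0.01331022, -0.02925265,  0.01026928]), 'opening': 1.000508190243574}
```

View pics/scene0.png

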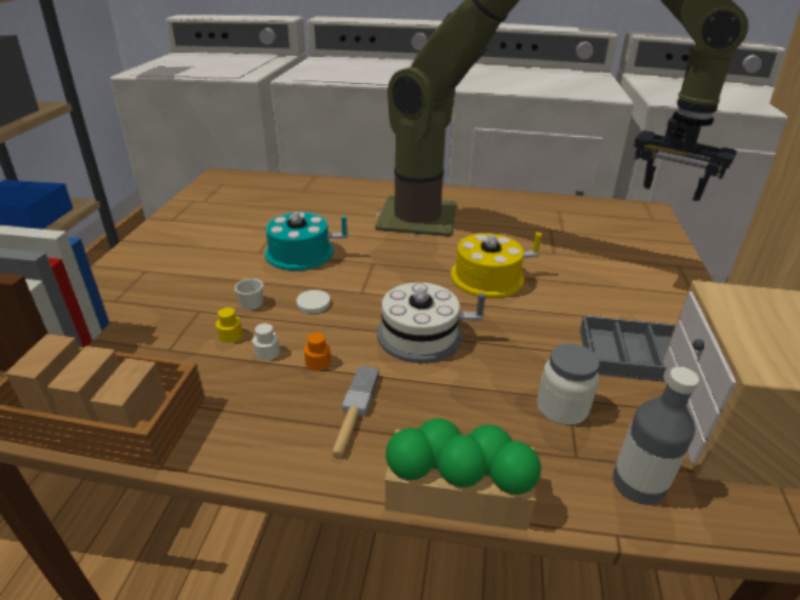

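View pics/side0.png

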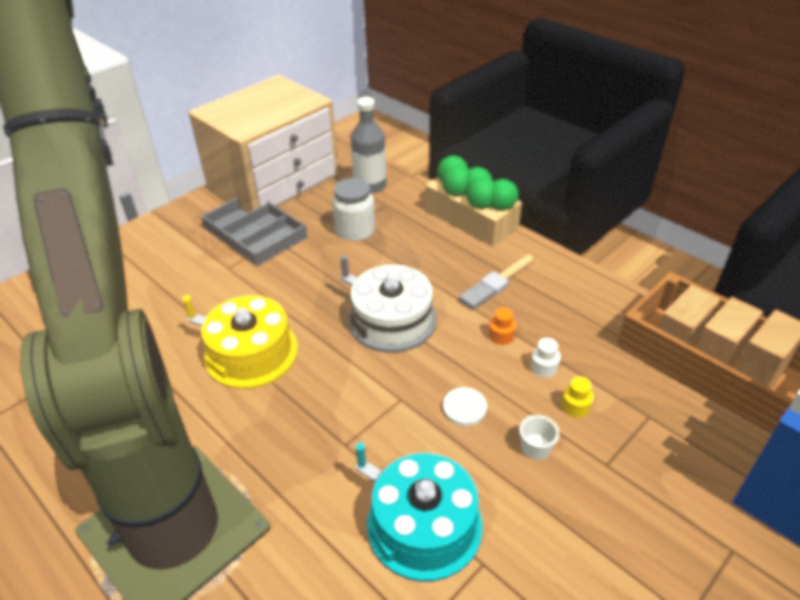

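The pictures show a white dispenser at scene (421,300) and side (392,300); the turquoise and yellow ones are look-alikes. There are three cap shapes in the scene view: yellow (229,325), white (265,342) and orange (318,350). The white one, at side (545,357), fits. I'll crop to confirm and measure.

```bash
cat > h.py <<'E'
import numpy as np,cv2
def load(n): return dict(np.load(f"pics/{n}.npz"))
def ray(s,uv):
    K=np.array([[s["fx"],0,s["cx"]],[0,s["fy"],s["cy"]],[0,0,1]],float)
    p=cv2.undistortPoints(np.array([[uv]],float),K,np.array(s["dist"],float))[0,0]
    R=np.array(s["R"]);return -R.T@np.array(s["t"]),R.T@np.r_[p,1]
def plane(s,uv,z):
    o,d=ray(s,uv);return o+d*(z-o[2])/d[2]
def tri(a,ua,b,ub):
    o,d=ray(a,ua);p,e=ray(b,ub)
    k=np.linalg.lstsq(np.c_[d,-e],p-o,rcond=None)[0]
    A,B=o+k[0]*d,p+k[1]*e;return (A+B)/2,np.linalg.norm(A-B)
def proj(s,X):
    K=np.array([[s["fx"],0,s["cx"]],[0,s["fy"],s["cy"]],[0,0,1]],float)
    return cv2.projectPoints(np.array([X],float),cv2.Rodrigues(np.array(s["R"]))[0],np.array(s["t"],float),K,np.array(s["dist"],float))[0][0,0]
E
python3 - <<'E'
from h import *
a,b=load("scene0"),load("side0")
f=.7
for n,u,v in(("stud",(421,291),(392,282)),("post",(481,297),(345,260)),("captop",(265,329),(546,344)),("lid",(313,300),(465,405)),("scoop",(249,285),(538,428))):
    print(n,*[np.round(x,4) for x in tri(a,np.array(u)*f,b,np.array(v)*f)])
c=lambda s,x,y:cv2.resize(s["image"][y:y+75,x:x+100,::-1],(400,300),interpolation=cv2.INTER_CUBIC)
cv2.imwrite("pics/crop1.png",np.vstack([np.hstack([c(a,140,200),c(a,250,185)]),np.hstack([c(b,330,205),c(b,225,170)])]))
E
```

```text
stud [0.5306 0.0723 0.1042] 0.0039
post [0.5195 0.1871 0.0975] 0.0019
captop [ 0.6365 -0.2029  0.0568] 0.0012
lid [ 0.466  -0.1652  0.0104] 0.0
scoop [ 0.4871 -0.296   0.0474] 0.0021
```

View pics/crop1.png

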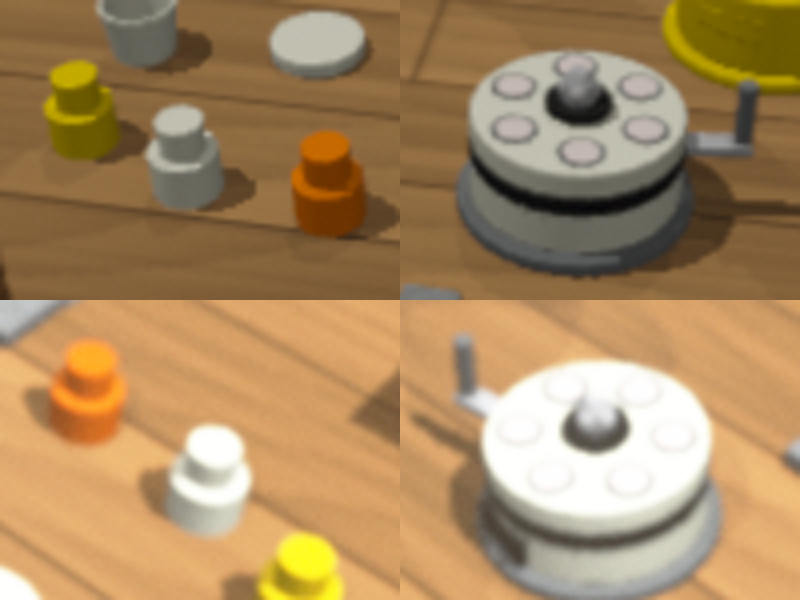

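The crops confirm the white cap, at about (0.637,-0.203), between orange and yellow. The white dispenser is at about (0.531,0.072) and its post at about (0.52,0.187). I'll move to a point near the lever at height and close the fingers.

{"name": "apply_moves", "arguments": {"travel": [[4,-7,0],[8,-14,0],[12,-21,0],[15,-27,0],[17,-31,0],[19,-35,0],[20,-37,0],[20,-37,0]], "roll": [5,10,15,20,25,30,30,30], "gripper": [0,0,0,0,0,0,0,0], "newtons": 20}}

```text
clock: 0.77
tool_pos: [0.4255, 0.2711, 0.2525]
eef_rot: [-0.521, 0.478, 0.521, 0.478]
contact_force: [1.0, 0.1, -1.1]
opening: 0.419
```

{"name": "apply_moves", "arguments": {"travel": [[0,0,0],[0,0,0],[0,0,0],[0,0,0],[0,0,0],[0,0,0],[0,0,0],[0,0,0]], "roll": [0,0,0,0,0,0,0,0], "gripper": [0,0,0,0,0,0,0,0]}}

```text
clock: 1.43
tool_pos: [0.4247, 0.2738, 0.2527]
eef_rot: [-0.521, 0.478, 0.521, 0.478]
contact_force: [0.1, -0.3, -0.2]
opening: 0.001
```

```bash
python3 - <<'E'
from plant import r,cams
from h import *
s=cams.snapshot("wrist"); np.savez("pics/w1.npz",**{k:np.array(v) for k,v in s.items()})
cv2.imwrite("pics/w1.png",s["image"][:,:,::-1])
st=r.get_state();print(st["clock"],st["tool_pos"],st["eef_rot"],st["opening"],st["contact_force"])
print("cam",-s["R"].T@s["t"])
for X in([.531,.072,.112],[.5195,.187,.105],st["tool_pos"]):print(proj(s,X))
E
```

```text
1.4833 [0.42479556 0.27369868 0.25272186] [-0.520948    0.47806364  0.52105138  0.47809392] 0.001634738414232484 [-0.39260051 -0.16164121 -0.60054756]
cam [0.34014553 0.26596712 0.38439443]
[ 55.17075491 284.71000244]
[178.96884701 281.28683575]
[282.29900422 289.7279692 ]
```

View pics/w1.png

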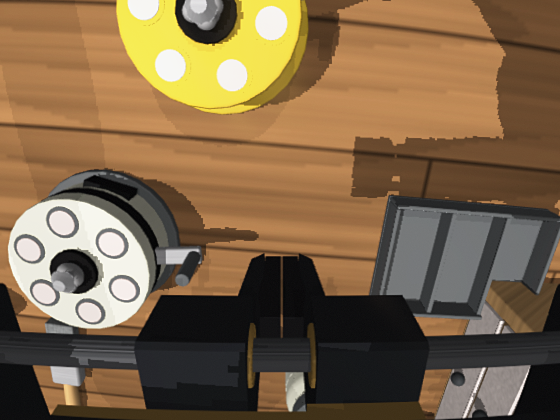

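The wrist view shows the stud top at about (59,284) and the post top at about (183,279), which agrees with the predictions to a few pixels.

```bash
python3 - <<'E'
from h import *
w=load("w1");a,b=load("scene0"),load("side0")
for n,u,z in(("stud",(59,284),.112),("post",(183,280),.105)):print(n,plane(w,u,z))
for n,ua,ub,z in(("stud",(294.5,202),(274.3,196),.112),("post",(337,207),(240.8,180.5),.105),("cap",(185.2,229.5),(383.8,240.2),.058)):
    print(n,plane(a,ua,z),plane(b,ub,z))
g=cv2.cvtColor(w["image"],cv2.COLOR_RGB2HSV)
m=((g[:,:,1]<50)&(g[:,:,2]>170)).astype(np.uint8);m[:180]=0;m[:,160:]=0
c=max(cv2.findContours(m,0,1)[0],key=cv2.contourArea);h=cv2.convexHull(c)[:,0]
P=np.array([plane(w,p,.08)[:2] for p in h.astype(float)])
A=np.c_[2*P,np.ones(len(P))];k=np.linalg.lstsq(A,(P**2).sum(1),rcond=None)[0];print("deck",k[:2],np.sqrt(k[2]+k[:2]@k[:2]))
E
```

```text
stud [0.52978793 0.07591728 0.112     ]
post [0.51776656 0.19075696 0.105     ]
stud [0.53224006 0.07346637 0.112     ] [0.52817429 0.06764933 0.112     ]
post [0.52519861 0.18822383 0.105     ] [0.51665747 0.18483914 0.105     ]
cap [ 0.63503082 -0.20474357  0.058     ] [ 0.63957066 -0.20460214  0.058     ]
deck [0.53099657 0.07569412] 0.0736182864815822
```

{"name": "apply_moves", "arguments": {"travel": [[2,-4,-2],[4,-8,-4],[4,-8.8,-7],[4,-8.8,-11],[4,-8.8,-14],[4,-8.8,-15.4],[4,-8.8,-15.4],[4,-8.8,-15.4]], "roll": [0,0,0,0,0,0,0,0], "gripper": [0,0,0,0,0,0,0,0]}}

```text
clock: 2.15
tool_pos: [0.4648, 0.1854, 0.0984]
eef_rot: [-0.521, 0.479, 0.521, 0.478]
contact_force: [-1.3, 0.4, 0.1]
opening: 0.005
```

{"name": "apply_moves", "arguments": {"travel": [[0.5,0,0],[1,0,0],[1.5,0,0],[2,0,0],[2.5,0,0],[3,0.1,0],[3.5,0.1,0],[4,0.1,0]], "roll": [0,0,0,0,0,0,0,0], "gripper": [0,0,0,0,0,0,0,0]}}

```text
clock: 2.82
tool_pos: [0.5053, 0.1865, 0.0988]
eef_rot: [-0.521, 0.478, 0.521, 0.478]
contact_force: [-2.4, 0.9, 0.1]
opening: 0.009
```

{"name": "apply_moves", "arguments": {"travel": [[1.1,0.3,0],[2.3,0.4,0],[3.5,0.3,0],[4.5,0.2,0],[5.5,0,0],[6.5,-0.3,0],[7.2,-0.6,0],[7.8,-0.9,0]], "roll": [-6,-12,-18,-23,-28,-33,-37,-40], "gripper": [0,0,0,0,0,0,0,0]}}

```text
clock: 3.48
tool_pos: [0.582, 0.178, 0.0983]
eef_rot: [-0.324, 0.629, 0.326, 0.627]
contact_force: [-3.8, 2.5, 1.2]
opening: 0.002
```

{"name": "apply_moves", "arguments": {"travel": [[0.1,-0.1,0],[0.2,-0.2,0],[0.3,-0.2,0],[0.4,-0.3,0],[0.5,-0.4,0],[0.6,-0.4,0],[0.6,-0.4,0],[0.6,-0.4,0]], "roll": [-1,-2,-3,-3,-3,-3,-3,-3], "gripper": [0,0,0,0,0,0,0,0]}}

```text
clock: 4.15
tool_pos: [0.5891, 0.1735, 0.0987]
eef_rot: [-0.309, 0.636, 0.309, 0.636]
contact_force: [-0.8, 5.2, -1.8]
opening: 0.005
```

{"name": "apply_moves", "arguments": {"travel": [[0.1,-0.1,0],[0.2,-0.2,0],[0.3,-0.3,0],[0.4,-0.3,0],[0.4,-0.3,0],[0.4,-0.3,0],[0.4,-0.3,0],[0.4,-0.3,0]], "roll": [0,0,0,0,0,0,0,0], "gripper": [0,0,0,0,0,0,0,0]}}

```text
clock: 4.82
tool_pos: [0.5907, 0.1723, 0.0987]
eef_rot: [-0.309, 0.637, 0.311, 0.635]
contact_force: [-5.9, 6.3, 1.1]
opening: 0.008
```

```bash
python3 - <<'E'
from plant import r,cams
from h import *
for n in("scene","side"):
    s=cams.snapshot(n); np.savez(f"pics/{n}1.npz",**{k:np.array(v) for k,v in s.items()})
    u,v=proj(s,[.59,.16,.09]).astype(int);print(u,v)
    cv2.imwrite(f"pics/{n}1.png",cv2.resize(s["image"][v-50:v+50,u-67:u+67,::-1],(400,300),interpolation=2))
    print(r.get_state()["contact_force"],r.get_state()["tool_pos"])
cv2.imwrite("pics/l1.png",np.hstack([cv2.imread(f"pics/{n}1.png") for n in("scene","side")]))
E
```

```text
324 224
[-5.88709625  6.31699089 -0.29307751] [0.59066139 0.17225748 0.09864235]
266 176
[-6.36132097  6.74137297  0.66150755] [0.5906584  0.17226652 0.09864542]
```

View pics/l1.png

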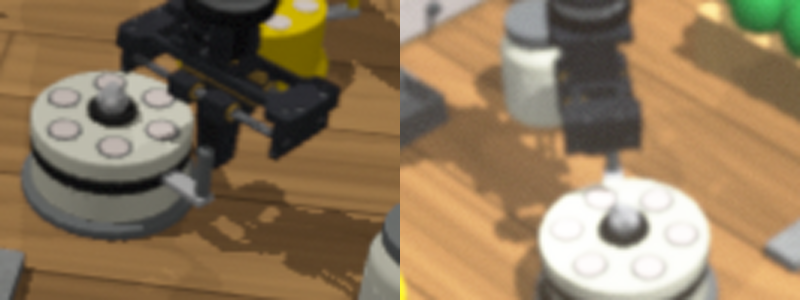

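The views show the post swung round with the fingers behind it. The force is about 9 N and the tool is lagging. I'll push slightly further to confirm the stop.

{"name": "apply_moves", "arguments": {"travel": [[0.1,-0.1,0],[0.2,-0.2,0],[0.3,-0.3,0],[0.3,-0.3,0],[0.3,-0.3,0],[0.3,-0.3,0],[0.3,-0.3,0],[0.3,-0.3,0]], "roll": [0,0,0,0,0,0,0,0], "gripper": [0,0,0,0,0,0,0,0]}}

```text
clock: 5.58
tool_pos: [0.5913, 0.1718, 0.0986]
eef_rot: [-0.308, 0.637, 0.313, 0.633]
contact_force: [-9.6, 11.4, 2.9]
opening: 0.004
```

The lever is at its stop: 15 N for under 1 mm of motion. Now I'll follow it back.

{"name": "apply_moves", "arguments": {"travel": [[-1.3,1.0,0],[-2.6,1.6,0],[-3.6,1.9,0],[-4.6,2.1,0],[-5.6,2.2,0],[-6.8,2.3,0],[-8,2.2,0],[-9.1,1.9,0]], "roll": [3,10,15,20,25,31,37,43], "gripper": [0,0,0,0,0,0,0,0]}}

```text
clock: 6.25
tool_pos: [0.5052, 0.185, 0.099]
eef_rot: [0.523, -0.477, -0.521, -0.477]
contact_force: [-1.6, 1.0, -0.6]
opening: 0.004
```

{"name": "apply_moves", "arguments": {"travel": [[-1.5,0,0],[-3,0,0],[-4,0,1],[-4,0,4],[-4,0,8],[-4,0,12],[-4,0,15],[-4,0,15]], "roll": [0,0,0,0,0,0,0,0], "gripper": [0,0,0,0,0,0,0,0]}}

```text
clock: 6.92
tool_pos: [0.4689, 0.1867, 0.2553]
eef_rot: [0.522, -0.475, -0.518, -0.483]
contact_force: [0.3, 0.1, -0.2]
opening: 0.004
```

{"name": "apply_moves", "arguments": {"travel": [[1.7,-3.5,0],[3.4,-7,0],[5,-10.5,0],[6.5,-14,0],[8,-17.5,0],[9.5,-21,0],[11,-24.5,0],[12,-28,0]], "roll": [-7,-14,-21,-28,-35,-42,-49,-56], "gripper": [6,6,6,6,6,6,6,6]}}

```text
clock: 7.58
tool_pos: [0.586, -0.0973, 0.2492]
eef_rot: [-0.233, 0.667, 0.232, 0.668]
contact_force: [0.3, -0.5, -0.3]
opening: 0.588
```

{"name": "apply_moves", "arguments": {"travel": [[1.5,-4,-1],[3,-8,-2],[4.8,-11.2,-4],[4.8,-11.2,-5],[4.8,-11.2,-6],[4.8,-11.2,-6],[4.8,-11.2,-6],[4.8,-11.2,-6]], "roll": [-7,-14,-21,-28,-35,-39,-39,-39], "gripper": [6,6,6,6,6,6,6,6]}}

```text
clock: 8.25
tool_pos: [0.6328, -0.2067, 0.189]
eef_rot: [-0.0, 0.707, -0.001, 0.707]
contact_force: [-0.4, -1.2, 0.1]
opening: 0.678
```

```bash
python3 - <<'E'
from plant import r,cams
from h import *
s=cams.snapshot("wrist"); np.savez("pics/w2.npz",**{k:np.array(v) for k,v in s.items()})
cv2.imwrite("pics/w2.png",s["image"][:,:,::-1])
st=r.get_state();print(st["clock"],st["tool_pos"],st["eef_rot"],st["opening"],st["q"])
for X in([.637,-.2045,.058],st["tool_pos"]):print(proj(s,X))
E
```

```text
8.3 [ 0.63304889 -0.2065215   0.18927552] [-1.38412740e-04  7.06937277e-01 -6.89314293e-04  7.07275896e-01] 0.6799459645727253 [ 0.22616678  0.81451643  0.03767003  1.49865063 -0.03581098  0.82834382
  0.2754411 ]
[286.16872912 193.46043499]
[281.28775945 288.83917369]
```

View pics/w2.png

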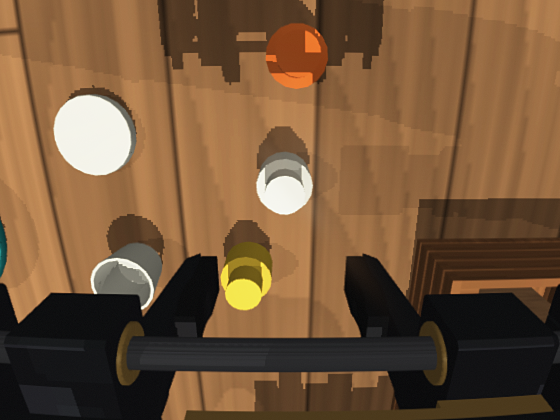

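The wrist view shows the white knob top at (285,195), where predicted. Orange at (297,55) and yellow at (245,280) are clear of the finger lines. I'll descend.

```bash
python3 - <<'E'
from h import *
w=load("w2");g=cv2.cvtColor(w["image"],cv2.COLOR_RGB2HSV)
m=((g[:,:,1]<40)&(g[:,:,2]>225)).astype(np.uint8);m[:150]=0;m[230:]=0;m[:,:240]=0;m[:,330:]=0
c=max(cv2.findContours(m,0,1)[0],key=cv2.contourArea);(x,y),rad=cv2.minEnclosingCircle(c);print(x,y,rad,plane(w,(x,y),.058),plane(w,(285,195),.058))
E
```

```text
284.058837890625 185.91175842285156 27.5566463470459 [ 0.63534214 -0.19835837  0.058     ] [ 0.63608912 -0.20576165  0.058     ]
```

{"name": "apply_moves", "arguments": {"travel": [[0.3,0.1,-3],[0.3,0.1,-6],[0.3,0.1,-8],[0.3,0.1,-9],[0.3,0.1,-10],[0.3,0.1,-11],[0.3,0.1,-11],[0.3,0.1,-11]], "roll": [0,0,0,0,0,0,0,0], "gripper": [6,6,6,6,6,6,6,6]}}

```text
clock: 8.97
tool_pos: [0.6364, -0.205, 0.0792]
eef_rot: [0.001, 0.707, -0.001, 0.707]
contact_force: [-0.8, -0.2, -0.3]
opening: 0.679
```

{"name": "apply_moves", "arguments": {"travel": [[0,0,-1],[0,0,-2],[0,0,-2.5],[0,0,-2.9],[0,0,-2.9],[0,0,-2.9],[0,0,-2.9],[0,0,-2.9]], "roll": [0,0,0,0,0,0,0,0], "gripper": [6,6,6,6,6,4,3,2], "newtons": 50}}

```text
clock: 9.63
tool_pos: [0.6364, -0.2049, 0.0501]
eef_rot: [0.001, 0.707, -0.001, 0.707]
contact_force: [-0.2, -0.1, 1.3]
opening: 0.479
```

{"name": "apply_moves", "arguments": {"travel": [[0,0,0],[0,0,0],[0,0,0],[0,0,0],[0,0,0],[0,0,0],[0,0,0],[0,0,0]], "roll": [0,0,0,0,0,0,0,0], "gripper": [2,2,2,2,2,2,2,2]}}

```text
clock: 10.3
tool_pos: [0.6362, -0.2049, 0.05]
eef_rot: [0.001, 0.707, -0.001, 0.707]
contact_force: [-1.6, 0.1, 3.4]
opening: 0.348
```

{"name": "apply_moves", "arguments": {"travel": [[0,0,0.5],[0,0,2],[0,0,5],[0,0,9],[0,0,13],[0,0,16],[0,0,18],[0,0,18]], "roll": [0,0,0,0,0,0,0,0], "gripper": [2,2,2,2,2,2,2,2]}}

```text
clock: 10.97
tool_pos: [0.6389, -0.2058, 0.2363]
eef_rot: [-0.0, 0.703, -0.002, 0.711]
contact_force: [0.1, -0.2, -1.2]
opening: 0.354
```

The opening is 31 mm, so the cap is held. I'll move close to the stud for a look from above.

{"name": "apply_moves", "arguments": {"travel": [[-2,3,0],[-4,6.5,0],[-6,10,0],[-8,13.5,0],[-10,17,0],[-10.6,18.5,0],[-10.6,18.5,0],[-10.6,18.5,0]], "roll": [0,0,0,0,0,0,0,0], "gripper": [2,2,2,2,2,2,2,2]}}

```text
clock: 11.63
tool_pos: [0.5295, -0.0189, 0.2295]
eef_rot: [0.0, 0.707, -0.0, 0.707]
contact_force: [0.8, -0.6, -0.6]
opening: 0.347
```

```bash
python3 - <<'E'
from plant import r,cams
from h import *
s=cams.snapshot("wrist"); np.savez("pics/w3.npz",**{k:np.array(v) for k,v in s.items()})
cv2.imwrite("pics/w3.png",s["image"][:,:,::-1])
st=r.get_state();print(st["clock"],st["tool_pos"],st["eef_rot"],st["opening"])
print(proj(s,[.5305,.0745,.112]),proj(s,[.5305,.0745,.08]),proj(s,[.518,.189,.105]),-s["R"].T@s["t"])
E
```

```text
11.6833 [ 0.5301777  -0.02046918  0.22955167] [ 6.34289474e-04  7.07100472e-01 -1.24101328e-03  7.07111717e-01] 0.3481425065586996
[282.26257406  69.66394749] [282.13052398  71.26129851] [ 262.09866679 -119.63667608] [0.52972788 0.06552994 0.36115105]
```

View pics/w3.png

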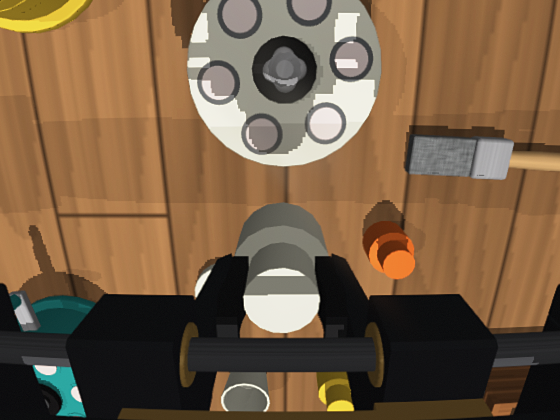

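The wrist view shows the stud and seal at about (285,69), the cap held upright at columns 235–328, and the lids and cups undisturbed. I'll fit the ring and knob.

```bash
python3 - <<'E'
from h import *
w=load("w3");g=cv2.cvtColor(w["image"],cv2.COLOR_RGB2GRAY)
m=np.zeros_like(g);m[30:110,245:325]=(g[30:110,245:325]<55)
c=max(cv2.findContours(m,0,1)[0],key=cv2.contourArea);h=cv2.convexHull(c)
e=cv2.fitEllipse(h);print("seal",e,plane(w,e[0],.089))
m=(g>120).astype(np.uint8);m[200:]=0;m[:,:180]=0;m[:,390:]=0
c=max(cv2.findContours(m,0,1)[0],key=cv2.contourArea);h=cv2.convexHull(c)[:,0].astype(float);h=h[h[:,1]>5]
P=np.array([plane(w,p,.08)[:2] for p in h]);k=np.linalg.lstsq(np.c_[2*P,np.ones(len(P))],(P**2).sum(1),rcond=None)[0]
print("deck",k[:2],np.sqrt(k[2]+k[:2]@k[:2]));print("stud",plane(w,(285,69),.112))
# knob top in hand: bright pixels
m=(g>200).astype(np.uint8);m[:250]=0;m[340:]=0;m[:,:235]=0;m[:,330:]=0
c=max(cv2.findContours(m,0,1)[0],key=cv2.contourArea);print(cv2.boundingRect(c))
for z in(.229+.008,):
  for d in(0,-.016,.016):print("knobedge pred",proj(w,[.5302,-.0205+d,z]))
for d in(0,.024):print("skirt mouth pred",proj(w,[.5302,-.0205+d,.1795]))
E
```

```text
seal ((284.053955078125, 69.17113494873047), (63.91376876831055, 66.21322631835938), 4.759843826293945) [0.53187908 0.07567171 0.089     ]
deck [0.56028632 0.06692566] 0.11159794977488037
stud [0.53232939 0.07492396 0.112     ]
(244, 294, 76, 39)
knobedge pred [282.32750498 302.1029991 ]
knobedge pred [282.29501369 333.26494023]
knobedge pred [282.36114082 268.22971065]
skirt mouth pred [282.00061631 242.7227846 ]
skirt mouth pred [282.02065831 202.75933005]
```

{"name": "apply_moves", "arguments": {"travel": [[0.2,3,0],[0.2,6,0],[0.2,8.5,0],[0.2,9.6,0],[0.2,9.6,-2],[0.2,9.6,-4],[0.2,9.6,-4],[0.2,9.6,-4]], "roll": [0,0,0,0,0,0,0,0], "gripper": [2,2,2,2,2,2,2,2]}}

```text
clock: 12.35
tool_pos: [0.5319, 0.0741, 0.1891]
eef_rot: [0.001, 0.708, -0.002, 0.706]
contact_force: [0.1, -0.2, -0.9]
opening: 0.354
```

```bash
python3 - <<'E'
from plant import r,cams
from h import *
o=[]
for n in("scene","side"):
    s=cams.snapshot(n); np.savez(f"pics/{n}2.npz",**{k:np.array(v) for k,v in s.items()})
    u,v=proj(s,[.532,.075,.12]).astype(int)
    o.append(cv2.resize(s["image"][v-50:v+50,u-67:u+67,::-1],(400,300),interpolation=2))
    print(r.get_state()["tool_pos"])
cv2.imwrite("pics/p1.png",np.hstack(o))
E
```

```text
[0.5326198  0.07442602 0.18994956]
[0.53296613 0.07480966 0.19046249]
```

View pics/p1.png

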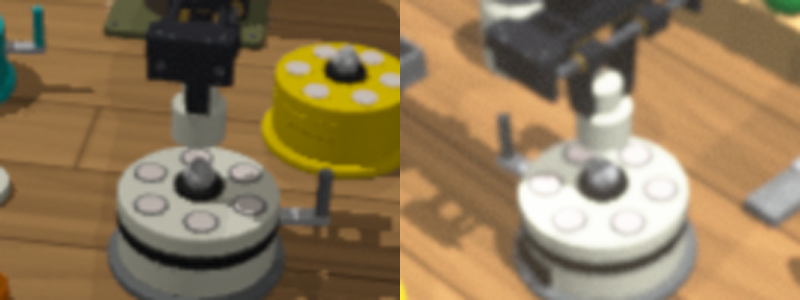

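The cap is lined up over the stud in both views (columns 199/200 and 604/602), and the lever is back at rest. I'll lower slowly.

{"name": "apply_moves", "arguments": {"travel": [[0,0,-1],[0,0,-2],[0,0,-2.4],[0,0,-2.7],[0,0,-3],[0,0,-3.2],[0,0,-3.4],[0,0,-3.4]], "roll": [0,0,0,0,0,0,0,0], "gripper": [2,2,2,2,2,2,2,2], "newtons": 55}}

```text
clock: 13.12
tool_pos: [0.532, 0.0762, 0.1555]
eef_rot: [0.001, 0.707, -0.001, 0.707]
contact_force: [-0.3, 0.6, -1.0]
opening: 0.349
```

{"name": "apply_moves", "arguments": {"travel": [[0,0,-0.1],[0,0,-0.2],[0,0,-0.3],[0,0,-0.4],[0,0,-0.5],[0,0,-0.6],[0,0,-0.6],[0,0,-0.6]], "roll": [0,0,0,0,0,0,0,0], "gripper": [2,2,2,2,2,2,2,2]}}

```text
clock: 13.78
tool_pos: [0.5323, 0.0762, 0.1508]
eef_rot: [0.001, 0.707, -0.001, 0.708]
contact_force: [-1.6, -0.3, 8.6]
opening: 0.349
```

{"name": "apply_moves", "arguments": {"travel": [[0,0,-0.1],[0,0,-0.2],[0,0,-0.3],[0,0,-0.4],[0,0,-0.5],[0,0,-0.5],[0,0,-0.5],[0,0,-0.5]], "roll": [0,0,0,0,0,0,0,0], "gripper": [2,2,2,2,2,2,2,2]}}

```text
clock: 14.45
tool_pos: [0.5319, 0.0762, 0.1449]
eef_rot: [0.001, 0.707, -0.001, 0.707]
contact_force: [-1.5, 0.2, 3.5]
opening: 0.35
```

{"name": "apply_moves", "arguments": {"travel": [[0,0,-0.1],[0,0,-0.2],[0,0,-0.3],[0,0,-0.4],[0,0,-0.4],[0,0,-0.4],[0,0,-0.4],[0,0,-0.4]], "roll": [0,0,0,0,0,0,0,0], "gripper": [2,2,2,2,2,2,2,2]}}

```text
clock: 15.12
tool_pos: [0.5317, 0.0762, 0.1398]
eef_rot: [0.001, 0.708, -0.001, 0.707]
contact_force: [1.0, -0.0, -14.6]
opening: 0.354
```

It has snapped on: the detent is pulling the cap down. I'll go on to the seal.

{"name": "apply_moves", "arguments": {"travel": [[0,0,-0.1],[0,0,-0.2],[0,0,-0.3],[0,0,-0.4],[0,0,-0.4],[0,0,-0.4],[0,0,-0.4],[0,0,-0.4]], "roll": [0,0,0,0,0,0,0,0], "gripper": [2,2,2,2,2,2,2,2]}}

```text
clock: 15.78
tool_pos: [0.5321, 0.0762, 0.1371]
eef_rot: [0.001, 0.707, -0.001, 0.707]
contact_force: [-2.8, -0.1, 4.0]
opening: 0.35
```

{"name": "apply_moves", "arguments": {"travel": [[0,0,-0.1],[0,0,-0.2],[0,0,-0.2],[0,0,-0.2],[0,0,-0.2],[0,0,-0.2],[0,0,-0.2],[0,0,-0.2]], "roll": [0,0,0,0,0,0,0,0], "gripper": [2,2,2,2,2,2,2,2]}}

```text
clock: 16.45
tool_pos: [0.5321, 0.0762, 0.1352]
eef_rot: [0.001, 0.707, -0.001, 0.707]
contact_force: [-3.4, 0.9, 6.2]
opening: 0.352
```

{"name": "apply_moves", "arguments": {"travel": [[0,0,-0.1],[0,0,-0.2],[0,0,-0.2],[0,0,-0.2],[0,0,-0.2],[0,0,-0.2],[0,0,-0.2],[0,0,-0.2]], "roll": [0,0,0,0,0,0,0,0], "gripper": [2,2,2,2,2,2,2,2]}}

```text
clock: 17.12
tool_pos: [0.5322, 0.0762, 0.1339]
eef_rot: [0.001, 0.707, -0.001, 0.707]
contact_force: [-5.1, -0.1, 14.1]
opening: 0.346
```

{"name": "apply_moves", "arguments": {"travel": [[0,0,-0.1],[0,0,-0.2],[0,0,-0.2],[0,0,-0.2],[0,0,-0.2],[0,0,-0.2],[0,0,-0.2],[0,0,-0.2]], "roll": [0,0,0,0,0,0,0,0], "gripper": [2,2,2,2,2,2,2,2]}}

```text
clock: 17.78
tool_pos: [0.5322, 0.0762, 0.1337]
eef_rot: [0.001, 0.707, -0.001, 0.708]
contact_force: [-8.5, -0.6, 30.6]
opening: 0.353
```

The cap is home (0.2 mm for +16 N), but 30 N is above the target. I'll ease back to about 20 N and take out the side load.

{"name": "apply_moves", "arguments": {"travel": [[-0.1,0,0.13],[-0.1,0,0.13],[-0.1,0,0.13],[-0.1,0,0.13],[-0.1,0,0.13],[-0.1,0,0.13],[-0.1,0,0.13],[-0.1,0,0.13]], "roll": [0,0,0,0,0,0,0,0], "gripper": [2,2,2,2,2,2,2,2]}}

```text
clock: 18.45
tool_pos: [0.5321, 0.0762, 0.1338]
eef_rot: [0.001, 0.706, -0.001, 0.708]
contact_force: [-4.4, -0.9, 18.5]
opening: 0.352
```

```bash
python3 - <<'E'
from plant import r,cams
from h import *
o=[]
for n in("scene","side"):
    s=cams.snapshot(n)
    u,v=proj(s,[.532,.075,.12]).astype(int)
    o.append(cv2.resize(s["image"][v-50:v+50,u-67:u+67,::-1],(400,300),interpolation=2))
    print(r.get_state()["tool_pos"],r.get_state()["contact_force"])
cv2.imwrite("pics/p2.png",np.hstack(o))
E
```

```text
[0.53204307 0.07622343 0.13381949] [-5.20496542 -0.40122008 18.37688003]
[0.53207231 0.07619407 0.13383814] [-4.95710006 -0.80197786 18.53087543]
```

View pics/p2.png

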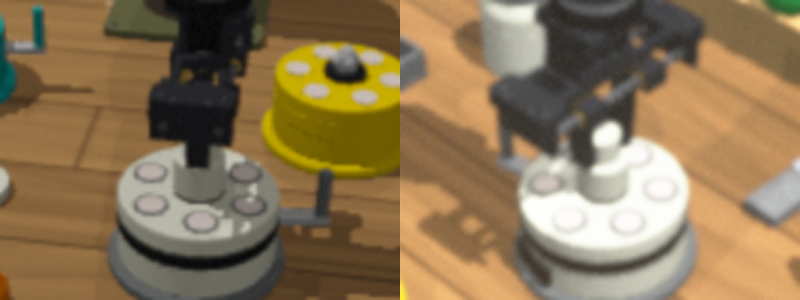

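The cap sits on the deck over the stud, scene (198,180) and side (605,180). The push is steady at 18.5 N, the TCP height matches home (0.134), and the lever is at rest. I'll hand in.

```bash
python3 -c "
from plant import r
print(r.finish_job())"
```

```text
the job is handed in; nothing more can be done
None
```

I closed up the dispenser in the order asked and handed the job in at about 18.5 s, with the gripper still holding the cap pressed down. The hand-in reports no verdict.

- **Lever:** I pushed it to its stop, where the force rose to about 15 N for under 1 mm of motion. I then followed it back, and later pictures show it at rest.
- **Cap:** I gripped the white cap by its knob and lowered it over the stud. The force rose to about 9 N, dropped to 3.5 N, then went to −15 N as the cap snapped on. The seal then resisted until a hard stop.
- **Last checks:** The tool is at z = 0.1338 m, against about 0.134 m expected for fully home. The push is steady at 18.5 N, within the 15–24 N range, and the opening is 31 mm on the knob.
- **What was off:** The push briefly reached about 31 N before I eased it back. A side load of about 5 N remains on the tool.
- **Other things:** I did not aim at or feel contact with anything else, and nothing looked moved in the pictures, but I did not measure those items again at the end.

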